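# Air the dish of chips

## Task

Move the brass weight off the lid and stand it on the green rest pad, then air the dish: take the lid by its red post, raise that edge first while the opposite edge still rests on the dish, then lift the whole lid just clear of the dish (two or three centimetres, staying over it) and hold it there for a good second. Set the lid gently back down, level and centred on the dish (it mostly starts off-centre), then stand the weight gently back on the middle of the lid and let go. Do not disturb the bottle, the can, the solder spool or the board holder.

Things in the scene. Friction and masses are not known exactly. Their poses are not given: they have to be found in the camera images.
- dish: Round white open dish, 112 mm outside diameter, 4 mm wall, 30 mm tall, with a few black chips inside, held in a fixed grey round holder (148 mm diameter, 20 mm tall). It cannot move. Origin: centre of the holder's underside, on the table; z up. The dish's rim is level, 50 mm above the origin, on the same axis.
- lid: Shallow lid, about 110 g: round clear-blue plate, 136 mm diameter, 4 mm thick, with a blue skirt (128 mm inside diameter, 4 mm wall) hanging 10 mm below the plate's underside, outside the dish with 8 mm of play all round. Origin: centre of the plate's underside; when the lid is on, this is 50 mm above the dish's origin. Own x axis: from the centre towards the red post; z up. It starts on the dish, up to 6 mm off-centre.
- lid_post (a point): Middle of the lid's red square lifting post: 16 x 16 mm (sides along the lid's x and y), rising 36 mm above the lid's upper face; at 52 mm from the lid's centre along its x and 22 mm above its origin. The post can be gripped across either pair of sides.
- lid_far (a point): Point on the lid's edge opposite the post, level with the plate's underside, 66 mm from its centre.
- weight: Brass hold-down weight, about 0.3 to 0.6 kg: round foot 64 mm diameter, 18 mm tall, with an upright grip bar on it 54 mm long (along its own x), 14 mm thick (along y), 36 mm tall (18 to 54 mm above the origin). Origin: centre of the underside; z up. It starts standing near the lid's centre (bar roughly along the line to the post).
- rest_pad: Fixed flat green pad, 100 x 100 x 6 mm. Origin: centre of the underside, on the table. It is on the left or the right of the dish.
- board_holder: Fixed holder with an upright green circuit board: foot 130 x 80 mm, whole thing 150 mm long along its own x, 80 mm wide, 185 mm tall. Origin: centre of the underside. On the side away from the pad. Leave alone.
- flux_bottle: Loose white bottle with a black cap, 56 mm diameter, 150 mm tall, standing near the dish. Origin: centre of the underside. Leave alone.
- spray_can: Loose yellow can, 58 mm diameter, 165 mm tall, standing near the dish. Origin: centre of the underside. Leave alone.
- solder_spool: Loose grey solder spool standing on its flange, 64 mm diameter, 55 mm tall, near the dish. Origin: centre of the underside. Leave alone.
Mind the look-alikes: they are no part of the job. Leave any pink look-alike of the lid alone.

How it is judged (in metres and radians):
On the way, in this order (a step that is already met when the one before it is completed fails the run):
1. the weight stands on the rest pad, let go (horizontal distance between weight and rest_pad below 0.035 m and height (world z) of weight below 0.01 m and angle between weight's own z axis and vertical below 0.1 rad and contact force between the fingers and weight below 0.1 N), for 0.2 s.
2. the lid's post edge is raised (lid tilted over 6 degrees) while the opposite edge is still down on the dish (angle between lid's own z axis and vertical above 0.105 rad and z of lid_far in the frame of dish below 0.056 m and z of lid_post in the frame of dish above 0.08 m), for 0.05 s.
3. the whole lid is held just clear above the dish, for about a second (z of lid_far in the frame of dish above 0.058 m and z of lid in the frame of dish between 0.062 and 0.11 m and horizontal distance between lid and dish below 0.035 m), for 0.9 s.
4. the lid is back on the dish, level and centred within 4 mm (horizontal distance between lid and dish below 0.004 m and z of lid in the frame of dish between 0.047 and 0.0525 m and angle between lid's own z axis and vertical below 0.04 rad), for 0.2 s.
At the end, for the whole second after the job is handed in: The lid lies on the dish level (within 2 degrees), fully down and centred within 4 mm; the weight stands upright on the lid, within 10 mm of the lid's centre; both released and at rest (all of step 4 and horizontal distance between weight and lid below 0.01 m and z of weight in the frame of lid between 0.002 and 0.007 m and angle between weight's own z axis and vertical below 0.05 rad and linear speed of each of weight, lid below 0.02 m/s); the robot touches nothing.
It fails at once if the lid is lifted more than 70 mm above its seat or taken more than 50 mm aside (z of lid in the frame of dish above 0.12 m or horizontal distance between lid and dish above 0.05 m).
It fails at once if the lid is tipped past 35 degrees (angle between lid's own z axis and vertical above 0.61 rad).
It fails at once if the lid or the weight is dropped or banged down (over 60 N, lid over 0.4 m/s, or weight falling over 0.4 m/s) (contact force between lid and dish above 60 N or contact force between weight and lid above 60 N or linear speed of lid above 0.4 m/s or (linear speed of weight above 0.4 m/s and contact force between the fingers and weight below 0.1 N)).
It fails at once if the bottle, can or spool is moved over 15 mm or tipped (distance of any of flux_bottle, spray_can, solder_spool from where it was at the start of the episode above 0.015 m or angle between any of flux_bottle, spray_can, solder_spool's own z axis and vertical above 0.2 rad).
It fails at once if the board holder is pushed hard (over 8 N) (contact force between any of the arm, the fingers, weight and board_holder above 8 N).
It also fails if it takes over 72 s, if anything falls off the work surface, if the arm or the gripper's body presses on something with over 40 N, if the wrist force passes 120 N, or if a joint passes its speed limit or range.

## Robot

A 6-joint arm with a two-finger parallel gripper is mounted at the origin on the work surface. World frame = base frame: x ahead of the robot, y to its left, z up, the work surface at z = 0. Lengths are in m, angles in degrees, forces in N, time in s.
With the tool pointing down it reaches from about 0.4 to 0.825 m from the base axis. Payload 7 kg.
Tool frame: the origin (TCP) lies on the centre line of the jaws, within the pads' length; the fingertips stand 14 mm ahead of it and the grasp point (between the pads) lies 5 mm behind it; z points along the fingers, x is the direction in which the jaws open and shut, and the axes are right-handed (so a half turn about z gives the same grasp; the last joint's range is limited). The gripper opens to 88 mm and grips with 3 to 60 N. Pads are 19 mm wide; open, the fingers measure 130 mm over their backs; the gripper's body (78 mm by 193 mm) begins 47 mm behind the grasp point.
Start: joints at [92.825, 20.546, 0.682, 0, -70.136, -16.507], TCP at [0.16, 0.656, 0.207] pointing down, gripper open.
Joint ranges: [-176.03, 176.03], [-82.01, 121.73], [-58.28, 71.71], [-173.87, 95.51], [-174.79, -0.11], [-173.66, 173.66]. Speed limits (degrees/s): [136.94, 136.94, 172.46, 180, 180, 180].

## Interface

Orientations are given as [roll, pitch, yaw] about the fixed x, y, z axes, in that order (R = Rz(yaw) Ry(pitch) Rx(roll)).
In Python, from plant import * gives the robot as it stands.
- The arm moves only by the shell command python3 -m handwheel 'ROWS' [OPENING]. ROWS is JSON, a list of rows, each a list of 2 entries, a list of its own where there are three numbers: the shift along the tool's x, y, z each as a share of 0.2 m, from -1 to 1, then the turn, a rotation vector about the tool's x, y, z each as a share of 360 degrees, from -1 to 1. In form: [[[tx, ty, tz], [ax, ay, az]], ...]. A call has 1 to 5 rows; each row is the pose to reach, as a shift and turn from the pose commanded when the call began, along the tool's axes at that moment, turning the shorter way round; what a row does not reach only later rows make up. A row lasts 1/12 s, in which the tool goes at most 41.7 mm and 7.16 degrees, less where a joint would pass 70% of its speed; a pose out of reach is approached as far as the arm can. A call with a number of a shift or a turn outside -1 to 1 is refused whole. A call with a gripper value outside its range is refused whole. OPENING is the closure, from -1 (fully open) to 1 (shut), set as the call begins (- or left out, the last holds). The fingers move at their own pace and stop on an object; the grip force is fixed at half the most. Time passes only in rows, so rows that repeat a pose let the fingers close. It gives the time, the measured TCP pose, the force and the opening at its end, in the units of the state.
- get_obs(): the state, without advancing time (a new reading comes with each control period).
- snapshot(name): name is "scene" or "side" or "wrist"; returns a dict with "color" (384x512x3 uint8, red, green, blue), "z_map" (384x512 float32, m along the optical axis (not along the pixel's ray), 0 where there is no reading), "intrinsics" (3x3 intrinsics, pixels), "rvec" (rotation vector, rad) and "tvec" (3), from world to camera coordinates, as OpenCV has them. Camera axes: x right, y down, z forward; pixel columns grow to the right and rows downward; lengths in m; the calibration is good to about 2 mm. The wrist camera is an equidistant fisheye: a pixel r from the principal point sees the ray r / f radians off the axis. A picture is of the moment at which its call begins.
- close_job(): hands the job in, once; it reports no verdict.
The state is a dict: "clock": time; "joint_pos": joint angles; "qvel": joint speeds; "tau": joint torques, N m; "tool_pos": TCP position; "orientation": TCP orientation; "force": force on the tool from outside, world axes, zero at the start; "moment": the same for the moment, N m; "opening": finger opening in m.
Only numpy, scipy, OpenCV 4.12 (cv2) and the standard library are available. Lean on these libraries where they do the work, as an engineer would, in place of code of your own. Each camera call takes 0.05 s, during which the arm holds its last target. There are 200 camera calls.

## Working session

There is one attempt and no reset: what is moved stays moved. The work goes in short steps, Python scripts to look and compute and a shell command to move; the robot and the scene stay as the last step left them, time stands still between calls to the robot, and variables do not carry over. Pictures are saved under pics/ and viewed, about 8 in all and at most 12, crops included, and the job is handed in when it is done.

```bash
ls; mkdir -p pics; python3 - <<'E'
from plant import *
import cv2,numpy as np
o=get_obs();print(o)
ims=[]
for n in("scene","side"):
    s=snapshot(n);np.savez(f"{n}0.npz",**s);print(n,s["intrinsics"].round(1).tolist(),s["rvec"],s["tvec"])
    cv2.imwrite(f"pics/{n}0.png",cv2.resize(s["color"][:,:,::-1],(800,600)))
E
```

```text
pics
{'clock': 0.0, 'joint_pos': array([ 9.28252907e+01,  2.05907787e+01,  6.32554635e-01, -2.06456023e-02,
       -7.01362158e+01, -1.65064048e+01]), 'qvel': array([ 0.00269467, -0.00594105,  0.00259535, -0.04821422, -0.01216217,
       -0.05290151]), 'tau': array([-4.65759440e-04, -5.82719707e+01,  2.93047982e+01,  6.99723870e+00,
        6.73446018e-03, -1.78112741e-04]), 'tool_pos': array([0.15955823, 0.65531673, 0.20611922]), 'orientation': array([-1.79991773e+02, -9.60624655e-02, -1.03688152e+02]), 'force': array([-0.05029463,  0.46316548,  0.46484607]), 'moment': array([0.00826358, 0.03267134, 0.02380609]), 'opening': 0.08759817479782427}
scene [[390.7, 0.0, 255.3], [0.0, 390.7, 189.8], [0.0, 0.0, 1.0]] [ 2.06632784  0.5655429  -0.29292436] [-0.48667904 -0.07871486  1.32463511]
side [[399.8, 0.0, 251.5], [0.0, 399.8, 190.1], [0.0, 0.0, 1.0]] [ 2.41254103 -0.31440373  0.13477026] [-0.5481075   0.15961638  0.90636073]
```

View pics/scene0.png

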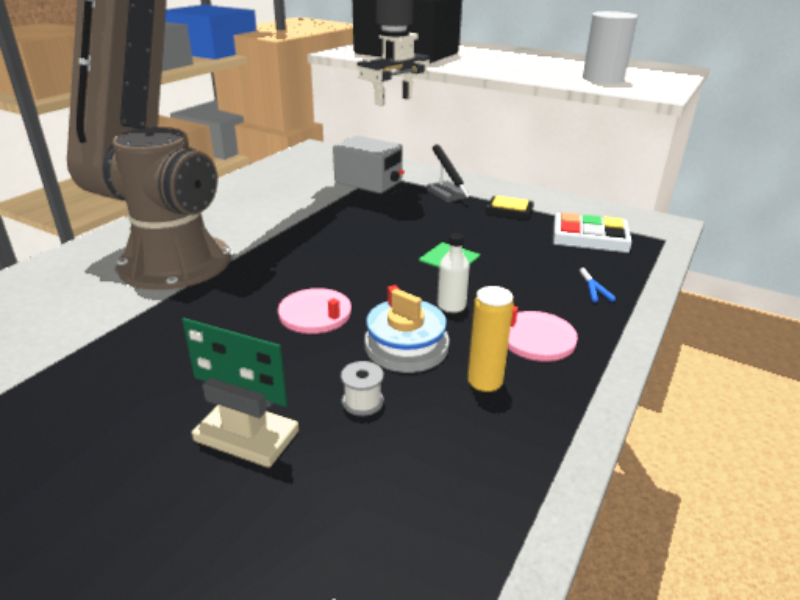

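View pics/side0.png

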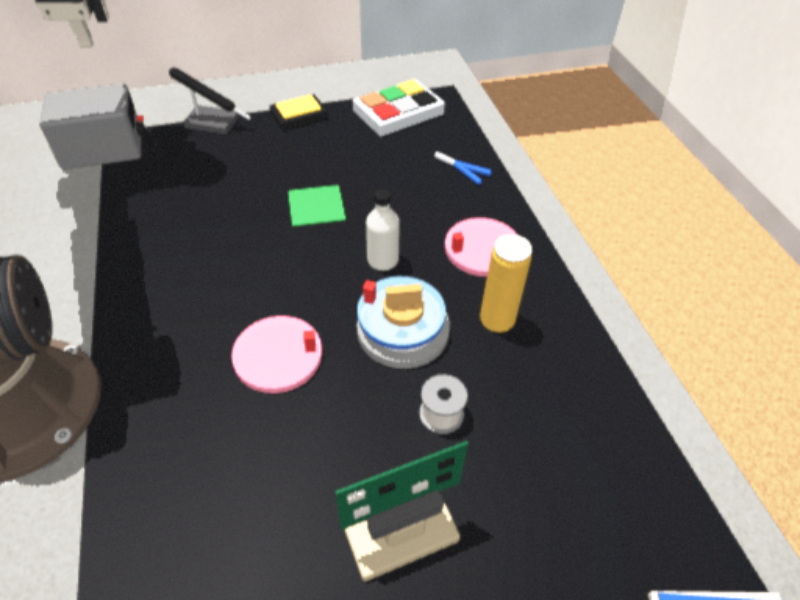

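The scene shows the blue lid with the brass weight at about scene (405,322) / side (402,312). The two pink discs, at side (277,352) and (483,245), are look-alikes. The pad is at side (316,205), the bottle (382,235), can (505,285), spool (443,403) and board (400,510). Next I'll measure them.

```bash
cat > h.py <<'E'
import numpy as np,cv2
def rays(s,fish=False):
    K=s["intrinsics"];v,u=np.mgrid[0:384,0:512].astype(float)
    x=(u-K[0,2])/K[0,0];y=(v-K[1,2])/K[1,1]
    if fish:
        r=np.hypot(x,y);k=np.where(r>1e-9,np.tan(np.minimum(r,1.45))/np.maximum(r,1e-9),1);x,y=x*k,y*k
    R=cv2.Rodrigues(s["rvec"])[0];d=np.dstack([x,y,np.ones_like(x)])@R  # world dirs, unit z
    return -R.T@s["tvec"].ravel(),d
def cloud(s,fish=False):
    c,d=rays(s,fish);return c+d*s["z_map"][...,None]
def plane(s,m,z,fish=False):
    c,d=rays(s,fish);D=d[m];return (c+D*((z-c[2])/D[:,2])[:,None])[:,:2]
def circ(p):
    for _ in range(5):
        A=np.c_[2*p,np.ones(len(p))];q=np.linalg.lstsq(A,(p**2).sum(1),rcond=None)[0]
        r=np.sqrt(q[2]+q[0]**2+q[1]**2);e=abs(np.hypot(*(p-q[:2]).T)-r);p=p[e<max(2.5*np.median(e),5e-4)]
    return q[:2],r,len(p)
def hsv(s): return cv2.cvtColor(s["color"],cv2.COLOR_RGB2HSV)
def rect(p):
    (c,wh,a)=cv2.minAreaRect((p*1000).astype(np.float32));return np.round(c,1),np.round(wh,1),round(a,1)
E
python3 - <<'E'
from h import *
for n in("scene","side"):
    s=dict(np.load(n+"0.npz"));P=cloud(s);H=hsv(s);h,S,V=[H[...,i].astype(int) for i in range(3)];z=P[...,2]
    print(n)
    def rep(name,m,f=np.median):
        if m.sum()<5: print(name,"few",m.sum());return
        p=P[m];print(name,m.sum(),"med",np.median(p,0).round(4),"lo",np.percentile(p,2,0).round(3),"hi",np.percentile(p,98,0).round(3),rect(p[:,:2]))
    near=(P[...,0]>.3)&(P[...,0]<.9)&(abs(P[...,1])<.5)
    rep("pad",near&(h>50)&(h<75)&(S>120)&(z<.02)&(V>100))
    rep("red",near&((h<5)|(h>174))&(S>180)&(z>.03)&(V>100))
    rep("brass",near&(h>10)&(h<25)&(S>80)&(z>.06)&(z<.115))
    bar=near&(h>10)&(h<25)&(S>80)&(z>.1015)&(z<.115);rep("bartop",bar)
    rep("blue",near&(h>95)&(h<125)&(S>60)&(z>.035)&(z<.06))
    rep("can top",near&(z>.158)&(z<.175))
    rep("bottle cap",near&(z>.125)&(z<.156)&(V<70))
    rep("spool top",near&(z>.05)&(z<.062)&(S<40)&(V>80)&(V<220))
    rep("board",near&(z>.1)&(h>60)&(h<90)&(S>80))
    rep("holder",near&(z>.012)&(z<.024)&(S<40)&(V>70))
E
```

```text
scene
pad 211 med [0.4772 0.3304 0.0049] lo [ 0.449  0.278 -0.001] hi [0.553 0.375 0.008] (array([499.2, 326.2]), array([100.2, 107.6]), 86.3)
red 62 med [ 0.4398 -0.0161  0.0427] lo [ 0.424 -0.023  0.031] hi [0.728 0.136 0.088] (array([578.1,  51.8]), array([339.4,  20. ]), 27.8)
brass 808 med [ 0.7197 -0.0353  0.0842] lo [ 0.557 -0.051  0.061] hi [ 0.766 -0.007  0.114] (array([657.2, -26.7]), array([ 41.1, 219.2]), 86.4)
bartop 166 med [ 0.7308 -0.04    0.1066] lo [ 0.557 -0.051  0.102] hi [ 0.766 -0.004  0.115] (array([659.6, -26.9]), array([ 31.5, 212.6]), 83.2)
blue 324 med [ 0.6045 -0.0367  0.0497] lo [ 0.514 -0.072  0.039] hi [0.646 0.059 0.055] (array([582. ,  -9.4]), array([134.4, 126.3]), 33.9)
can top 678 med [ 0.5378 -0.3129  0.1641] lo [ 0.422 -0.329  0.158] hi [ 0.76  -0.002  0.174] (array([ 611.3, -188.1]), array([469.2,  96.2]), 47.1)
bottle cap 147 med [ 0.5497 -0.3108  0.1475] lo [ 0.465 -0.326  0.126] hi [0.603 0.166 0.156] (array([567.8, -87.8]), array([511.9, 100.2]), 76.1)
spool top 444 med [ 0.5972 -0.1632  0.0537] lo [ 0.565 -0.197  0.051] hi [0.623 0.149 0.06
[... 1083 characters left out ...]
-0.3122  0.1656] lo [ 0.421 -0.33   0.159] hi [ 0.758 -0.002  0.174] (array([ 611., -189.]), array([470.4,  97.5]), 46.6)
bottle cap 168 med [0.5775 0.1437 0.1466] lo [ 0.465 -0.326  0.127] hi [0.6   0.165 0.155] (array([568.7, -88.2]), array([512.6,  96.9]), 76.4)
spool top 660 med [ 0.5919 -0.1666  0.0554] lo [ 0.563 -0.199  0.052] hi [0.622 0.138 0.06 ] (array([579.8, -24.2]), array([ 92.7, 355. ]), 5.1)
board 1502 med [ 0.4889 -0.3187  0.1535] lo [ 0.418 -0.328  0.102] hi [ 0.562 -0.309  0.186] (array([ 490.6, -319.6]), array([150.5,   9. ]), 7.3)
holder 3211 med [ 0.4292 -0.0243  0.015 ] lo [ 0.324 -0.481  0.012] hi [0.821 0.189 0.023] (array([581.6, -54.5]), array([530.8, 916.5]), 2.7)
```

```bash
python3 - <<'E'
from h import *
s=dict(np.load("side0.npz"));a=s["color"][150:300,200:360,::-1]
b=dict(np.load("scene0.npz"))["color"][140:270,200:360,::-1]
cv2.imwrite("pics/crop0.png",np.hstack([cv2.resize(a,(400,375)),cv2.resize(b,(400,375))]))
E
```

```text
(no output)
```

View pics/crop0.png

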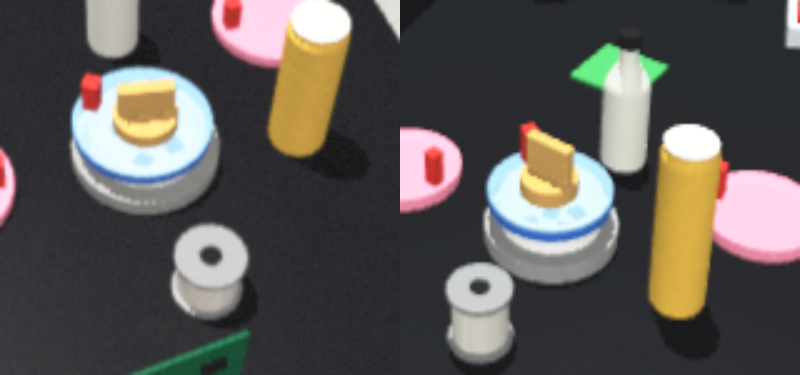

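Crop confirms the blue lid with red post (left panel at (92,90)) and the weight at (146,110). Now refining on the dish area only.

```bash
python3 - <<'E'
from h import *
for n in("scene","side"):
    s=dict(np.load(n+"0.npz"));P=cloud(s);H=hsv(s);h,S,V=[H[...,i].astype(int) for i in range(3)];z=P[...,2]
    r=np.hypot(P[...,0]-.578,P[...,1]+.008);near=r<.082
    red=near&((h<6)|(h>173))&(S>160)&(z>.05)
    top=red&(z>.084);print(n,"post top",top.sum(),P[top].mean(0).round(4),rect(P[top][:,:2]),"all",P[red].mean(0).round(4),P[red][:,2].max())
    br=near&(h>10)&(h<25)&(S>80)&(z>.06)
    t=br&(z>.1045);print("bar",t.sum(),P[t].mean(0).round(4),rect(P[t][:,:2]),np.percentile(P[br][:,2],99))
    f=br&(z>.066)&(z<.076);print("foot",circ(P[f][:,:2]))
    # bar from color: fit line of upper bar
    blue=near&(h>105)&(h<122)&(S>120)
    b=blue&(z>.036)&(z<.056);print("blue skirt",b.sum(),P[b][:,2].mean(),circ(P[b][:,:2]))
    # lid outer top edge by plane: silhouette of lid (cyan/blue mask) hull at z=.054
    m=(near&(h>88)&(h<125)&(S>25)&(z>.03));cs=cv2.findContours(m.astype(np.uint8),0,1)[0];c=cv2.convexHull(max(cs,key=cv2.contourArea))[:,0]
    mm=np.zeros_like(m);mm[c[:,1],c[:,0]]=1;print("lid hull@.054",circ(plane(s,mm,.054)))
    g=near&(z>.015)&(z<.023)&(S<40)&(r>.058);e=g.astype(np.uint8);print("holder",g.sum(),circ(P[g][:,:2]),rect(P[g][:,:2]))
    for nm,c,zz,R in(("bottle",(.577,.145),(.02,.1),.05),("can",(.735,-.03),(.02,.155),.06),("spool",(.593,-.165),(.051,.06),.06)):
        q=(np.hypot(P[...,0]-c[0],P[...,1]-c[1])<R)&(z>zz[0])&(z<zz[1]);print(nm,q.sum(),circ(P[q][:,:2]))
    q=(h>50)&(h<75)&(S>120)&(z<.012)&(P[...,1]>.25)&(P[...,0]>.4)&(P[...,0]<.6);print("pad",rect(P[q][:,:2]))
E
```

```text
scene post top 16 [0.5344 0.0255 0.0885] (array([535.5,  24.5]), array([16.7, 15.9]), 61.1) all [0.5312 0.0231 0.0796] 0.09111548584069185
bar 37 [ 0.5816 -0.0105  0.1064] (array([580.7, -10.8]), array([14. , 51.8]), 81.4) 0.10812107750660965
foot (array([ 0.58323516, -0.01734947]), np.float64(0.02303155959945419), 74)
blue skirt 129 0.044079944702091776 (array([ 0.57849912, -0.00389038]), np.float64(0.06751820466951257), 115)
lid hull@.054 (array([ 0.58408433, -0.01490404]), np.float64(0.07208494732437143), 22)
holder 345 (array([ 0.58248905, -0.00867148]), np.float64(0.06673613097528265), 320) (array([598.7, -32.7]), array([144.7,  91.6]), 31.8)
bottle 453 (array([0.59080374, 0.15594294]), np.float64(0.02653092019414345), 330)
can 1109 (array([ 0.73798843, -0.02170741]), np.float64(0.028292968379595943), 845)
spool 380 (array([ 0.59489171, -0.16853178]), np.float64(0.024714279029142784), 323)
pad (array([499.2, 325.5]), array([101.7, 107.6]), 86.3)
side post top 46 [0.5342 0.0219 0.0891] (array([534.5,  23.6]), array([18.5, 15.9]), 60.1) all [0.5337 0.0197 0.0825] 0.09197989598516321
bar 48 [ 0.578  -0.0159  0.107 ] (array([578.2, -15. ]), array([ 7.6, 52. ]), 83.4) 0.10867625602923146
foot (array([ 0.577457  , -0.01722014]), np.float64(0.024822130666414505), 90)
blue skirt 88 0.048561914579507454 (array([ 0.57792286, -0.00574437]), np.float64(0.06710720159622048), 78)
lid hull@.054 (array([ 0.5767679 , -0.00949571]), np.float64(0.07032711653657218), 27)
holder 461 (array([ 0.58053922, -0.00808272]), np.float64(0.06801872585594815), 443) (array([577.2, -38.3]), array([ 85.1, 146.6]), 83.0)
bottle 488 (array([0.5897869 , 0.15581764]), np.float64(0.02728144026865185), 349)
can 945 (array([ 0.73743587, -0.02270728]), np.float64(0.028324564166768845), 682)
spool 609 (array([ 0.59393077, -0.16960332]), np.float64(0.024802730057836734), 501)
pad (array([502.6, 330.3]), array([114.8, 102.6]), 86.1)
```

```bash
M="python3 -m handwheel"
$M '[[[0.683,-0.707,-0.1125],[0,0,0]],[[0.683,-0.707,-0.1125],[0,0,0]],[[0.683,-0.707,-0.1125],[0,0,0]],[[0.683,-0.707,-0.1125],[0,0,0]],[[0.683,-0.707,-0.1125],[0,0,0]]]' -1
$M '[[[0.683,-0.707,-0.1125],[0,0,0]],[[0.683,-0.707,-0.1125],[0,0,0]],[[0.683,-0.707,-0.1125],[0,0,0]],[[0.683,-0.707,-0.1125],[0,0,0]],[[0.683,-0.707,-0.1125],[0,0,0]]]'
$M '[[[0.683,-0.707,-0.1125],[0,0,0]],[[0.683,-0.707,-0.1125],[0,0,0]],[[0.683,-0.707,-0.1125],[0,0,0]],[[0.683,-0.707,-0.1125],[0,0,0]],[[0.683,-0.707,-0.1125],[0,0,0]]]'
$M '[[[0.683,-0.707,-0.1125],[0,0,-0.0158]],[[0.683,-0.707,-0.1125],[0,0,-0.0158]],[[0.683,-0.707,-0.1125],[0,0,-0.0158]],[[0.683,-0.707,-0.1125],[0,0,-0.0158]],[[0.683,-0.707,-0.1125],[0,0,-0.0158]]]'
python3 - <<'E'
from plant import *
from h import *
o=get_obs();print(o["tool_pos"],o["orientation"],o["joint_pos"].round(1))
s=snapshot("wrist");np.savez("w0.npz",**s);print(s["intrinsics"].round(1).tolist(),"cam",rays(s,1)[0])
cv2.imwrite("pics/w0.png",s["color"][:,:,::-1])
P=cloud(s,1);print(P[192,256],P[150,256])
E
```

```text
clock: 0.52
tool_pos: [0.2657, 0.4869, 0.2297]
orientation: [180.0, -0.0, -103.7]
force: [-0.2, -0.4, -0.7]
opening: 0.0875
clock: 0.93
tool_pos: [0.3705, 0.3208, 0.2525]
orientation: [-180.0, 0.0, -103.7]
force: [1.2, 0.9, -0.4]
opening: 0.0874
clock: 1.35
tool_pos: [0.4757, 0.1547, 0.275]
orientation: [-180.0, 0.0, -103.7]
force: [1.3, 1.0, -0.8]
opening: 0.0876
clock: 1.77
tool_pos: [0.5809, -0.0116, 0.297]
orientation: [180.0, -0.0, -98.0]
force: [0.4, 1.1, -0.5]
opening: 0.0874
[ 0.58090914 -0.01158554  0.2970104 ] [ 1.79981958e+02 -2.15215886e-02 -9.80453209e+01] [ 18.1   9.1  -3.1   0.  -77.8  63.8]
[[297.3, 0.0, 260.2], [0.0, 297.3, 192.4], [0.0, 0.0, 1.0]] cam [ 0.66192197 -0.02330448  0.47365231]
[0.531121   0.00147383 0.05254455] [ 0.60230669 -0.00965279  0.10679275]
```

View pics/w0.png

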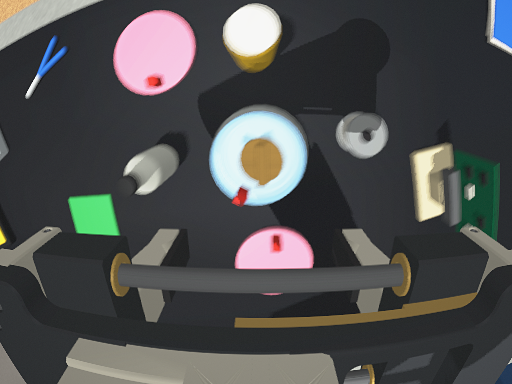

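The wrist view shows the lid at (259,155) with the weight at (262,160), post (240,197), bottle (150,172), spool (362,134), can (252,35), and pad (95,215). I'll measure from here.

```bash
cat > mw.py <<'E'
from h import *
def meas(s,lidz=.054,ctr=(.578,-.008)):
    P=cloud(s,1);H=hsv(s);h,S,V=[H[...,i].astype(int) for i in range(3)];z=P[...,2]
    r=np.hypot(P[...,0]-ctr[0],P[...,1]-ctr[1]);near=r<.1
    def edge(m,zz):
        cs=cv2.findContours(m.astype(np.uint8),0,1)[0];c=max(cs,key=cv2.contourArea)
        c=cv2.convexHull(c)[:,0];k=np.zeros_like(m);k[c[:,1],c[:,0]]=1;return plane(s,k,zz,1)
    lid=near&(h>85)&(h<125)&(S>25)&(z>.035)
    print("lid r.068",circ(edge(lid,lidz)))
    hold=near&(z>.012)&(z<.026)&(S<50)&(V>60)
    k=hold&(r>.062); print("holder",k.sum(),np.median(P[k][:,2]))
    pr=plane(s,k,.020,1); 
    # outer edge points per azimuth bin
    a=np.degrees(np.arctan2(pr[:,1]-ctr[1],pr[:,0]-ctr[0]));rr=np.hypot(pr[:,0]-ctr[0],pr[:,1]-ctr[1])
    o=[pr[(a//6==b)][np.argmax(rr[a//6==b])] for b in np.unique(a//6) if (a//6==b).sum()>2]
    if len(o)>5: print("holder r.074",circ(np.array(o)),len(o))
    red=near&((h<6)|(h>173))&(S>150)&(z>.05);t=red&(z>red.any()*P[red][:,2].max()-.005) if red.any() else red
    if t.any(): print("post top",t.sum(),P[t].mean(0).round(4),rect(P[t][:,:2]))
    for c,nm in((None,"brass"),):
        br=(h>8)&(h<28)&(S>70)&(z<.125)&(P[...,0]<.69)&(P[...,0]>.3)&(P[...,1]>-.2)
        if br.any():
            zt=np.percentile(P[br][:,2],97);b=br&(z>zt-.006);print("brass",br.sum(),"bar",b.sum(),P[b].mean(0).round(4),rect(P[b][:,:2]))
            f=br&(z<zt-.025)&(z>zt-.045);print("foot r.032 ztop",np.median(P[f][:,2]) if f.any() else 0,circ(edge(br,zt-.036)))
    return P,h,S,V
E
python3 - <<'E'
from mw import *
s=dict(np.load("w0.npz"));P,h,S,V=meas(s);z=P[...,2]
for nm,c,zz,R in(("bottle",(.59,.156),(.02,.1),.05),("spool",(.593,-.165),(.051,.06),.06)):
    q=(np.hypot(P[...,0]-c[0],P[...,1]-c[1])<R)&(z>zz[0])&(z<zz[1]);print(nm,q.sum(),circ(P[q][:,:2]))
q=(h>50)&(h<75)&(S>120)&(z<.02)&(P[...,1]>.2);print("pad",rect(P[q][:,:2]),np.median(P[q][:,2]))
E
```

```text
lid r.068 (array([ 0.57745226, -0.00413796]), np.float64(0.0676534387673998), 39)
holder 261 0.018600450301452298
holder r.074 (array([ 0.58263337, -0.006478  ]), np.float64(0.07155630212202149), 15) 18
post top 106 [0.5347 0.0243 0.0891] (array([534.6,  24.6]), array([14.6, 16. ]), 55.4)
brass 1430 bar 390 [ 0.5838 -0.0109  0.1069] (array([581.8,  -9.9]), array([13.8, 48.2]), 82.0)
foot r.032 ztop 0.07100735121408519 (array([ 0.58068706, -0.01303959]), np.float64(0.029636886469257617), 23)
bottle 929 (array([0.58957504, 0.15562096]), np.float64(0.026442721995696517), 635)
spool 1346 (array([ 0.59332925, -0.16741149]), np.float64(0.024346890948564095), 1114)
pad (array([513.8, 323.9]), array([104.1,  81.9]), 84.9) 0.004968022660385152
```

```bash
M="python3 -m handwheel"
$M '[[[-0.005,-0.005,0.2],[0,0,0]],[[-0.005,-0.005,0.4],[0,0,0]],[[-0.005,-0.005,0.6],[0,0,0]],[[-0.005,-0.005,0.8],[0,0,0]],[[-0.005,-0.005,0.9],[0,0,0]]]' -1
$M '[[[0,0,0.05],[0,0,0]],[[0,0,0.1],[0,0,0]],[[0,0,0.13],[0,0,0]],[[0,0,0.13],[0,0,0]],[[0,0,0.13],[0,0,0]]]'
$M '[[[0,0,0],[0,0,0]],[[0,0,0],[0,0,0]],[[0,0,0],[0,0,0]],[[0,0,0],[0,0,0]],[[0,0,0],[0,0,0]]]' 1
$M '[[[0,0,0],[0,0,0]],[[0,0,0],[0,0,0]],[[0,0,0],[0,0,0]],[[0,0,0],[0,0,0]],[[0,0,0],[0,0,0]]]'
```

```text
clock: 2.23
tool_pos: [0.5779, -0.0086, 0.1119]
orientation: [179.6, -0.1, -98.1]
force: [-1.4, 0.7, -0.5]
opening: 0.0876
clock: 2.65
tool_pos: [0.5819, -0.0078, 0.0921]
orientation: [-179.9, 0.0, -98.0]
force: [-0.3, 0.4, -0.3]
opening: 0.0878
clock: 3.07
tool_pos: [0.5813, -0.0079, 0.0914]
orientation: [-180.0, 0.0, -98.0]
force: [0.7, 0.1, -0.3]
opening: 0.0595
clock: 3.48
tool_pos: [0.5811, -0.008, 0.091]
orientation: [180.0, -0.0, -98.0]
force: [-0.6, 0.4, 0.3]
opening: 0.0267
```

```bash
M="python3 -m handwheel"
$M '[[[0,0,0],[0,0,0]],[[0,0,0],[0,0,0]],[[0,0,0],[0,0,0]],[[0,0,0],[0,0,0]],[[0,0,0],[0,0,0]]]' 
$M '[[[0,0,-0.01],[0,0,0]],[[0,0,-0.03],[0,0,0]],[[0,0,-0.06],[0,0,0]],[[0,0,-0.1],[0,0,0]],[[0,0,-0.15],[0,0,0]]]'
$M '[[[0,0,0],[0,0,0]],[[0,0,0],[0,0,0]]]'
```

```text
clock: 3.9
tool_pos: [0.5811, -0.008, 0.0911]
orientation: [180.0, -0.0, -98.0]
force: [-0.9, -0.4, -0.3]
opening: 0.001
clock: 4.32
tool_pos: [0.581, -0.008, 0.1218]
orientation: [180.0, -0.0, -98.0]
force: [0.6, 0.2, -0.7]
opening: 0.0005
clock: 4.48
tool_pos: [0.5817, -0.0078, 0.1222]
orientation: [-179.9, 0.1, -98.0]
force: [0.2, -0.0, -0.3]
opening: 0.0002
```

Opening reads about 0, so the grasp missed; looking.

```bash
python3 - <<'E'
from plant import *
from h import *
s=snapshot("side");np.savez("side1.npz",**s);w=snapshot("wrist");np.savez("w1.npz",**w);c=snapshot("scene");np.savez("scene1.npz",**c)
a=cv2.resize(s["color"][120:270,180:380,::-1],(400,300));b=cv2.resize(w["color"][:,:,::-1],(400,300));d=cv2.resize(c["color"][90:270,180:420,::-1],(400,300))
cv2.imwrite("pics/p1.png",np.vstack([np.hstack([a,b]),np.hstack([d,d])]))
import mw;mw.meas(w)
E
```

```text
lid r.068 (array([ 0.5786824 , -0.00431886]), np.float64(0.06716270875544582), 35)
holder 1533 0.018803376312842346
holder r.074 (array([ 0.58174002, -0.00655701]), np.float64(0.07233553098126805), 25) 25
post top 1 [ 0.6621 -0.0197  0.2983] (array([662.1, -19.7]), array([0., 0.]), 0.0)
brass 4156 bar 926 [ 0.5894 -0.0108  0.1068] (array([579.4,  -9.5]), array([13.6, 53. ]), 82.8)
foot r.032 ztop 0.07104508987960033 (array([ 0.58145907, -0.00993486]), np.float64(0.031468327751954184), 26)
```

View pics/p1.png

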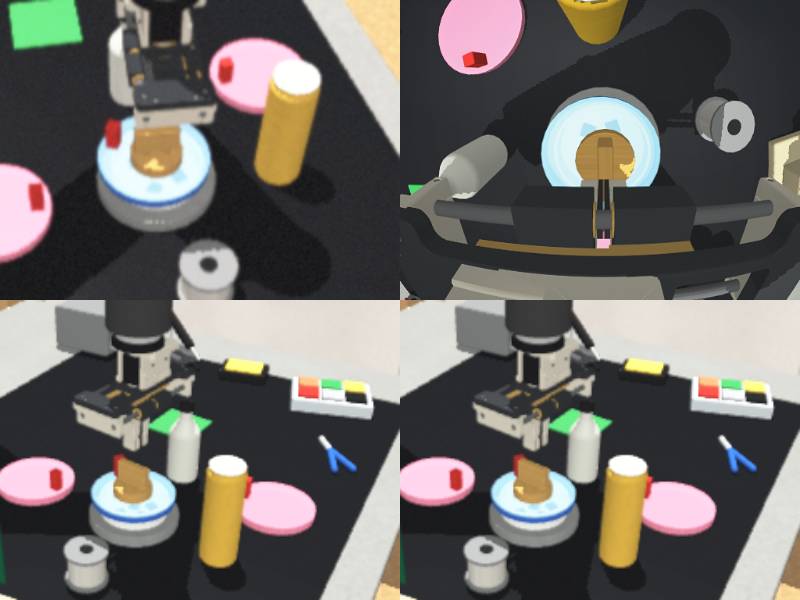

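```bash
python3 - <<'E'
from h import *
for n,f in(("scene1",0),("side1",0),("w1",1)):
    s=dict(np.load(n+".npz"));P=cloud(s,f);ok=s["z_map"]>0
    m=ok&(abs(P[...,0]-.57)<.1)&(abs(P[...,1]+.008)<.1)&(P[...,2]>.095)&(P[...,2]<.2)
    for lo in np.arange(.1,.2,.01):
        q=m&(P[...,2]>lo)&(P[...,2]<lo+.01)
        if q.sum()>3:print(n,round(lo,2),q.sum(),np.percentile(P[q],[3,50,97],axis=0)[:,:2].round(3).tolist())
s=dict(np.load("scene1.npz"));P=cloud(s);print(P[177,260],P[174,258],P[170,240])
E
```

```text
scene1 0.1 93 [[0.556, -0.019], [0.583, -0.013], [0.606, -0.004]]
scene1 0.14 38 [[0.569, -0.025], [0.59, -0.021], [0.594, 0.006]]
scene1 0.15 50 [[0.569, -0.026], [0.589, -0.022], [0.595, 0.004]]
scene1 0.16 48 [[0.571, -0.026], [0.59, -0.02], [0.595, 0.003]]
scene1 0.17 53 [[0.571, -0.029], [0.59, -0.021], [0.595, 0.008]]
scene1 0.18 41 [[0.574, -0.03], [0.59, -0.025], [0.594, 0.004]]
scene1 0.19 13 [[0.583, -0.032], [0.59, -0.03], [0.591, -0.019]]
side1 0.1 118 [[0.554, -0.02], [0.578, -0.015], [0.603, -0.008]]
w1 0.1 941 [[0.565, -0.018], [0.59, -0.011], [0.605, -0.004]]
w1 0.14 288 [[0.589, -0.024], [0.591, -0.009], [0.594, 0.005]]
w1 0.15 351 [[0.586, -0.024], [0.591, -0.009], [0.594, 0.004]]
w1 0.16 165 [[0.588, -0.015], [0.59, -0.01], [0.592, -0.004]]
w1 0.17 199 [[0.59, -0.015], [0.591, -0.009], [0.593, -0.005]]
w1 0.18 252 [[0.571, -0.012], [0.576, -0.008], [0.591, -0.004]]
w1 0.19 43 [[0.573, -0.012], [0.578, -0.004], [0.583, -0.003]]
[ 0.58835632 -0.02520493  0.15045776] [ 0.99741637 -0.76902565  0.64145992] [0.38436018 0.20499773 0.00216248]
```

```bash
python3 - <<'E'
from h import *
for n,f,c,z0,z1 in(("scene0",0,(.16,.655),.15,.32),("side0",0,(.16,.655),.15,.32),("w0",1,(.581,-.0116),.2,.36)):
    s=dict(np.load(n+".npz"));P=cloud(s,f);ok=s["z_map"]>0
    m=ok&(np.hypot(P[...,0]-c[0],P[...,1]-c[1])<.12)&(P[...,2]>z0)&(P[...,2]<z1)
    for lo in np.arange(z0,z1,.01):
        q=m&(P[...,2]>lo)&(P[...,2]<lo+.01)
        if q.sum()>3:print(n,round(lo,2),q.sum(),np.percentile(P[q],[3,50,97],axis=0)[:,:2].round(3).tolist())
E
```

```text
scene0 0.22 12 [[0.139, 0.598], [0.166, 0.697], [0.184, 0.71]]
scene0 0.23 26 [[0.141, 0.595], [0.16, 0.605], [0.186, 0.704]]
scene0 0.24 34 [[0.14, 0.594], [0.162, 0.608], [0.187, 0.705]]
scene0 0.25 29 [[0.143, 0.591], [0.166, 0.697], [0.183, 0.713]]
scene0 0.26 35 [[0.135, 0.588], [0.158, 0.607], [0.185, 0.71]]
scene0 0.27 33 [[0.137, 0.589], [0.163, 0.699], [0.185, 0.715]]
scene0 0.28 27 [[0.143, 0.584], [0.171, 0.701], [0.191, 0.715]]
scene0 0.29 73 [[0.11, 0.56], [0.174, 0.58], [0.216, 0.728]]
scene0 0.3 130 [[0.111, 0.561], [0.182, 0.631], [0.216, 0.725]]
scene0 0.31 106 [[0.109, 0.558], [0.179, 0.607], [0.218, 0.735]]
side0 0.22 25 [[0.142, 0.595], [0.166, 0.695], [0.181, 0.704]]
side0 0.23 68 [[0.136, 0.595], [0.159, 0.603], [0.184, 0.703]]
side0 0.24 56 [[0.138, 0.592], [0.16, 0.609], [0.184, 0.704]]
side0 0.25 65 [[0.137, 0.591], [0.158, 0.598], [0.184, 0.709]]
side0 0.26 50 [[0.138, 0.589], [0.156, 0.596], [0.182, 0.7]]
side0 0.27 37 [[0.136, 0.588], [0.148, 0.592], [0.159, 0.602]]
side0 0.28 4 [[0.135, 0.583], [0.144, 0.591], [0.154, 0.593]]
side0 0.29 96 [[0.104, 0.56], [0.144, 0.569], [0.182, 0.585]]
side0 0.3 137 [[0.104, 0.56], [0.146, 0.57], [0.184, 0.592]]
side0 0.31 101 [[0.103, 0.553], [0.149, 0.565], [0.182, 0.584]]
w0 0.31 171 [[0.567, -0.067], [0.584, 0.03], [0.598, 0.04]]
w0 0.32 679 [[0.568, -0.071], [0.584, -0.054], [0.6, 0.044]]
w0 0.33 820 [[0.572, -0.071], [0.585, -0.054], [0.6, 0.044]]
w0 0.34 688 [[0.578, -0.072], [0.588, 0.03], [0.6, 0.046]]
w0 0.35 842 [[0.57, -0.074], [0.585, -0.054], [0.6, 0.047]]
```

All three cameras agree that the fingertips stand about 19 mm above the reported tool_pos, where the stated geometry puts them 14 mm below it. So reported z is about 32 mm low, and I'll correct for that.

```bash
M="python3 -m handwheel"
$M '[[[0,0,0],[0,0,0]],[[0,0,0],[0,0,0]],[[0,0,0],[0,0,0]],[[0,0,0],[0,0,0]],[[0,0,0],[0,0,0]]]' -1
$M '[[[0,0,0],[0,0,0]],[[0,0,0],[0,0,0]],[[0,0,0],[0,0,0]],[[0,0,0],[0,0,0]],[[0,0,0],[0,0,0]]]'
$M '[[[0,0,0.08],[0,0,0]],[[0,0,0.16],[0,0,0]],[[0,0,0.24],[0,0,0]],[[0,0,0.3],[0,0,0]],[[0,0,0.32],[0,0,0]]]'
$M '[[[0,0,0],[0,0,0]],[[0,0,0],[0,0,0]],[[0,0,0],[0,0,0]],[[0,0,0],[0,0,0]],[[0,0,0],[0,0,0]]]' 1
$M '[[[0,0,0],[0,0,0]],[[0,0,0],[0,0,0]],[[0,0,0],[0,0,0]],[[0,0,0],[0,0,0]],[[0,0,0],[0,0,0]]]'
$M '[[[0,0,0],[0,0,0]],[[0,0,0],[0,0,0]],[[0,0,0],[0,0,0]],[[0,0,0],[0,0,0]],[[0,0,0],[0,0,0]]]'
python3 - <<'E'
from plant import *
from h import *
s=snapshot("scene");P=cloud(s);m=(np.hypot(P[...,0]-.575,P[...,1]+.01)<.04)&(P[...,2]>.06)
H=hsv(s);b=m&(H[...,1]<60)
print(get_obs()["opening"],[ (round(lo,3),int((b&(P[...,2]>lo)&(P[...,2]<lo+.005)).sum())) for lo in np.arange(.06,.14,.005)])
E
```

```text
clock: 5.05
tool_pos: [0.5811, -0.008, 0.1209]
orientation: [180.0, -0.0, -98.0]
force: [0.4, -0.9, -0.1]
opening: 0.0283
clock: 5.47
tool_pos: [0.5811, -0.008, 0.1211]
orientation: [-180.0, 0.0, -98.0]
force: [-0.1, -0.1, 0.8]
opening: 0.0617
clock: 5.88
tool_pos: [0.5798, -0.0083, 0.0551]
orientation: [179.8, -0.1, -98.0]
force: [0.8, -0.0, -0.5]
opening: 0.0867
clock: 6.3
tool_pos: [0.5816, -0.0079, 0.0579]
orientation: [-179.9, 0.0, -98.0]
force: [0.7, 0.8, 0.3]
opening: 0.0601
clock: 6.72
tool_pos: [0.5811, -0.008, 0.0571]
orientation: [180.0, -0.0, -98.0]
force: [-0.6, -0.2, -0.1]
opening: 0.0264
clock: 7.13
tool_pos: [0.581, -0.0082, 0.057]
orientation: [180.0, -0.0, -98.0]
force: [-0.2, -0.9, 0.1]
opening: 0.0137
0.013804020977872453 [(np.float64(0.06), 1), (np.float64(0.065), 4), (np.float64(0.07), 7), (np.float64(0.075), 5), (np.float64(0.08), 18), (np.float64(0.085), 15), (np.float64(0.09), 15), (np.float64(0.095), 13), (np.float64(0.1), 19), (np.float64(0.105), 22), (np.float64(0.11), 21), (np.float64(0.115), 18), (np.float64(0.12), 11), (np.float64(0.125), 6), (np.float64(0.13), 2), (np.float64(0.135), 0), (np.float64(0.14), 0)]
```

```bash
M="python3 -m handwheel"
$M '[[[0,0,-0.03],[0,0,0]],[[0,0,-0.1],[0,0,0]],[[0,0,-0.2],[0,0,0]],[[0,0,-0.3],[0,0,0]],[[0,0,-0.4],[0,0,0]]]'
$M '[[[0,0,-0.1],[0,0,0]],[[0,0,-0.2],[0,0,0]],[[0,0,-0.25],[0,0,0]],[[0,0,-0.27],[0,0,0]],[[0,0,-0.27],[0,0,0]]]'
$M '[[[-0.12,0.05,0],[0,0,0]],[[-0.26,0.1,0],[0,0,0]],[[-0.42,0.16,0],[0,0,0]],[[-0.6,0.23,0],[0,0,0]],[[-0.81,0.3125,0],[0,0,0]]]'
$M '[[[-0.2,0.08,0],[0,0,0]],[[-0.4,0.16,0],[0,0,0]],[[-0.6,0.23,0],[0,0,0]],[[-0.74,0.285,0],[0,0,0]],[[-0.81,0.3125,0],[0,0,0]]]'
$M '[[[0,0,0],[0,0,0]],[[0,0,0],[0,0,0]]]'
python3 - <<'E'
from plant import *
from h import *
s=snapshot("side");np.savez("side2.npz",**s);P=cloud(s);H=hsv(s);h,S,V=[H[...,i].astype(int) for i in range(3)];z=P[...,2]
br=(h>8)&(h<28)&(S>70)&(P[...,1]>.2)&(P[...,1]<.45)&(z>.1)&(z<.35)
print(br.sum(),np.percentile(P[br],[2,50,98],axis=0).round(3))
lo=br&(z<np.percentile(z[br],2)+.02);print(circ(P[lo][:,:2]))
q=(h>50)&(h<75)&(S>120)&(z<.012)&(P[...,1]>.25)&(P[...,0]>.4)&(P[...,0]<.6);print("pad",rect(P[q][:,:2]))
E
```

```text
clock: 7.6
tool_pos: [0.5806, -0.0079, 0.1377]
orientation: [179.9, 0.0, -98.0]
force: [0.7, -0.0, -2.9]
opening: 0.0137
clock: 8.02
tool_pos: [0.5812, -0.0077, 0.1915]
orientation: [-179.9, 0.0, -98.0]
force: [-0.6, -0.4, -3.7]
opening: 0.0138
clock: 8.43
tool_pos: [0.5412, 0.1583, 0.1892]
orientation: [179.9, -0.1, -98.1]
force: [1.1, -0.3, -2.9]
opening: 0.0137
clock: 8.85
tool_pos: [0.5015, 0.3303, 0.1889]
orientation: [179.9, -0.1, -97.9]
force: [0.6, -0.2, -3.8]
opening: 0.0137
clock: 9.02
tool_pos: [0.5021, 0.3271, 0.1892]
orientation: [179.9, -0.1, -97.9]
force: [-0.7, -0.3, -2.9]
opening: 0.0136
403 [[0.464 0.246 0.188]
 [0.496 0.308 0.204]
 [0.534 0.34  0.31 ]]
(array([0.50061262, 0.32409663]), np.float64(0.02943984702592296), 153)
pad (array([502.7, 330.5]), array([115.9, 102.3]), 85.7)
```

```bash
M="python3 -m handwheel"
$M '[[[-0.01,0,0.08],[0,0,0]],[[-0.02,0,0.22],[0,0,0]],[[-0.02,0,0.38],[0,0,0]],[[-0.02,0,0.54],[0,0,0]],[[-0.02,0,0.66],[0,0,0]]]'
$M '[[[0,0,0.08],[0,0,0]],[[0,0,0.14],[0,0,0]],[[0,0,0.18],[0,0,0]],[[0,0,0.205],[0,0,0]],[[0,0,0.205],[0,0,0]]]'
$M '[[[0,0,0.01],[0,0,0]],[[0,0,0.015],[0,0,0]],[[0,0,0.02],[0,0,0]],[[0,0,0.025],[0,0,0]],[[0,0,0.025],[0,0,0]]]'
```

```text
clock: 9.48
tool_pos: [0.5031, 0.3282, 0.0563]
orientation: [179.9, -0.1, -98.1]
force: [-0.3, -0.6, -4.0]
opening: 0.0139
clock: 9.9
tool_pos: [0.5037, 0.3296, 0.0172]
orientation: [179.9, -0.1, -98.1]
force: [0.8, -0.2, -3.0]
opening: 0.0137
clock: 10.32
tool_pos: [0.5038, 0.331, 0.0133]
orientation: [-180.0, 0.0, -98.0]
force: [-0.4, -0.3, -3.1]
opening: 0.0137
```

Bottom of the weight is about 4 mm above the pad, so I'll lower it in small steps.

```bash
M="python3 -m handwheel"
$M '[[[0,0,0.005],[0,0,0]],[[0,0,0.01],[0,0,0]],[[0,0,0.015],[0,0,0]],[[0,0,0.015],[0,0,0]]]'
$M '[[[0,0,0.004],[0,0,0]],[[0,0,0.007],[0,0,0]],[[0,0,0.007],[0,0,0]]]'
```

```text
clock: 10.65
tool_pos: [0.5036, 0.3307, 0.0098]
orientation: [180.0, -0.0, -98.0]
force: [0.7, -0.3, -2.2]
opening: 0.0135
clock: 10.9
tool_pos: [0.5038, 0.3309, 0.009]
orientation: [-180.0, 0.0, -98.0]
force: [-2.0, -1.0, 0.2]
opening: 0.0134
```

```bash
M="python3 -m handwheel"
$M '[[[0,0,0],[0,0,0]],[[0,0,0],[0,0,0]],[[0,0,0],[0,0,0]],[[0,0,0],[0,0,0]],[[0,0,0],[0,0,0]]]' -1
$M '[[[0,0,0],[0,0,0]],[[0,0,0],[0,0,0]],[[0,0,-0.05],[0,0,0]],[[0,0,-0.15],[0,0,0]],[[0,0,-0.3],[0,0,0]]]'
$M '[[[0,0,-0.2],[0,0,0]],[[0,0,-0.4],[0,0,0]],[[0,0,-0.6],[0,0,0]],[[0,0,-0.75],[0,0,0]],[[0,0,-0.75],[0,0,0]]]'
$M '[[[0.15,-0.03,-0.02],[0,0,0]],[[0.3,-0.06,-0.05],[0,0,0]],[[0.45,-0.09,-0.08],[0,0,0]],[[0.6,-0.12,-0.1],[0,0,0]],[[0.765,-0.15,-0.12],[0,0,0]]]'
$M '[[[0.2,-0.04,-0.02],[0,0,0]],[[0.4,-0.08,-0.05],[0,0,0]],[[0.6,-0.12,-0.08],[0,0,0]],[[0.72,-0.14,-0.1],[0,0,0]],[[0.765,-0.15,-0.12],[0,0,0]]]'
$M '[[[0,0,0],[0,0,0]],[[0,0,0],[0,0,0]]]'
python3 - <<'E'
from plant import *
from mw import *
print(get_obs()["tool_pos"])
s=snapshot("wrist");np.savez("w2.npz",**s)
cv2.imwrite("pics/w2.png",s["color"][:,:,::-1]);meas(s)
s=snapshot("side");np.savez("side2.npz",**s);P=cloud(s);H=hsv(s);h,S,V=[H[...,i].astype(int) for i in range(3)];z=P[...,2]
br=(h>8)&(h<28)&(S>70)&(P[...,1]>.2)&(P[...,1]<.45)&(z>.01)&(z<.1)
t=br&(z>.054);print("weight bar",P[t].mean(0),rect(P[t][:,:2]),P[br][:,2].max())
E
```

```text
clock: 11.32
tool_pos: [0.5038, 0.3309, 0.0087]
orientation: [-180.0, 0.0, -98.0]
force: [-0.0, -0.4, -0.9]
opening: 0.0416
clock: 11.73
tool_pos: [0.5024, 0.3294, 0.0675]
orientation: [179.8, -0.2, -98.0]
force: [0.1, 0.6, -0.1]
opening: 0.0749
clock: 12.15
tool_pos: [0.5066, 0.3328, 0.2277]
orientation: [-179.5, 0.5, -97.9]
force: [1.1, 0.0, 0.2]
opening: 0.0878
clock: 12.57
tool_pos: [0.512, 0.174, 0.2437]
orientation: [-180.0, 0.0, -98.0]
force: [1.5, -0.7, 0.1]
opening: 0.0874
clock: 12.98
tool_pos: [0.52, 0.0163, 0.268]
orientation: [-179.9, 0.0, -98.1]
force: [-0.3, 2.1, -0.2]
opening: 0.0881
clock: 13.15
tool_pos: [0.5206, 0.0192, 0.2672]
orientation: [-180.0, 0.0, -98.1]
force: [0.0, 0.1, -0.4]
opening: 0.0874
[0.52063636 0.01923144 0.26724653]
lid r.068 (array([ 0.5772104 , -0.00424911]), np.float64(0.06764341957130271), 39)
holder 311 0.018715132144914326
holder r.074 (array([ 0.58017353, -0.00620752]), np.float64(0.07310827490320153), 22) 26
post top 157 [0.5349 0.0247 0.0889] (array([534.8,  24.9]), array([14.6, 15.6]), 57.1)
brass 1101 bar 246 [0.5034 0.3285 0.0584] (array([502.9, 329.9]), array([15.6, 53.2]), 82.2)
foot r.032 ztop 0.023184675239839858 (array([0.49200074, 0.32920778]), np.float64(0.04373207484022993), 19)
weight bar [0.49912892 0.32739459 0.05857897] (array([499.6, 328.1]), array([17.2, 43.9]), 80.4) 0.06293348688656619
```

View pics/w2.png

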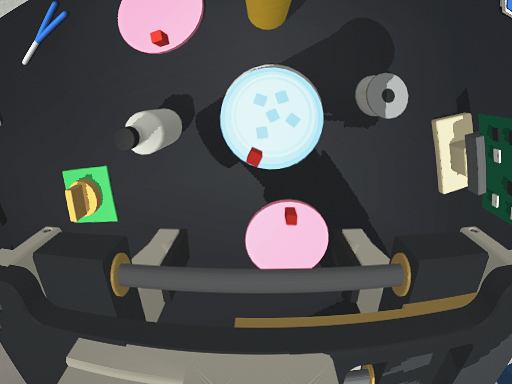

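The weight stands on the pad at (85,197), the post is at (255,157), and the lid is clear. Next I'll locate the dish centre through the clear lid with a radial edge fit.

```bash
cat > rim.py <<'E'
from h import *
def proj(s,p):
    R=cv2.Rodrigues(s["rvec"])[0];c=p@R.T+s["tvec"].ravel();t=np.hypot(c[:,0],c[:,1]);th=np.arctan2(t,c[:,2]);K=s["intrinsics"]
    return K[0,0]*th*c[:,0]/t+K[0,2],K[1,1]*th*c[:,1]/t+K[1,2]
def polar(s,c,z,r0,r1,n=120):
    a=np.radians(np.arange(0,360,3));r=np.linspace(r0,r1,n);A,Rr=np.meshgrid(a,r,indexing="ij")
    p=np.c_[(c[0]+Rr*np.cos(A)).ravel(),(c[1]+Rr*np.sin(A)).ravel(),np.full(A.size,z)]
    u,v=proj(s,p);I=cv2.remap(s["color"],u.astype(np.float32).reshape(A.shape),v.astype(np.float32).reshape(A.shape),cv2.INTER_CUBIC)
    return a,r,I.astype(float)
E
python3 - <<'E'
from rim import *
for f in("w0","w2"):
    s=dict(np.load(f+".npz"));c=(.5773,-.0042)
    for z,r0,r1 in((.05,.044,.064),(.054,.06,.076),(.02,.066,.086)):
        a,r,I=polar(s,c,z,r0,r1);g=cv2.GaussianBlur(I[...,0],(9,1),0)
        d=np.diff(g,axis=1);k=np.argmax(abs(d),1);ok=abs(d).max(1)>1.0
        p=np.c_[c[0]+r[k]*np.cos(a),c[1]+r[k]*np.sin(a)][ok];print(f,z,ok.sum(),circ(p),np.median(abs(d).max(1)))
    a,r,I=polar(s,c,.05,.035,.075,200);print(np.median(I[...,0],0)[::10].round(),np.median(I[...,2],0)[::10].round())
    cv2.imwrite(f"pics/pol_{f}.png",cv2.resize(np.clip((I[:,:,::-1]-120)*2,0,255).astype(np.uint8),(600,480)))
E
```

```text
w0 0.05 87 (array([ 0.57881423, -0.00399317]), np.float64(0.061602072143744156), 56) 1.40625
w0 0.054 120 (array([ 0.57970535, -0.00719569]), np.float64(0.0700053504277829), 93) 4.484375
w0 0.02 120 (array([ 0.57578346, -0.00582207]), np.float64(0.07753615981922406), 79) 4.9921875
[190. 204. 213. 220. 222. 222. 224. 225. 225. 223. 220. 216. 213. 203.
 192. 183. 178. 128.  93.  61.] [234. 243. 245. 247. 247. 247. 247. 247. 247. 247. 247. 246. 246. 246.
 246. 246. 245. 130.  66.  66.]
w2 0.05 120 (array([ 0.57775465, -0.00367402]), np.float64(0.062020324059978094), 96) 2.75
w2 0.054 120 (array([ 0.5791185 , -0.00431922]), np.float64(0.0688238149496196), 108) 11.259765625
w2 0.02 120 (array([ 0.5773598 , -0.00562643]), np.float64(0.07524971246124554), 83) 12.568359375
[225. 225. 225. 225. 226. 223. 222. 223. 223. 211. 212. 210. 206. 203.
 178. 180. 189.  78.  34.  35.] [247. 247. 247. 247. 247. 247. 247. 247. 247. 245. 246. 245. 245. 245.
 245. 247. 255. 108.  38.  39.]
```

View pics/pol_w2.png

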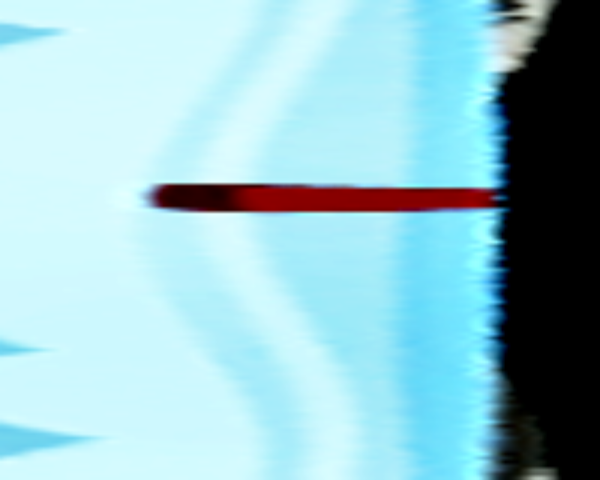

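The rim shows as a bright sinusoidal band in the polar view (x≈225 at azimuth ~150°, x≈340 at ~-20°). I'll fit that ridge.

```bash
cat >> rim.py <<'E'
def rimfit(s,c,guess,z=.05):
    a,r,I=polar(s,c,z,.035,.075,400);g=cv2.GaussianBlur(I[...,0],(0,0),3,sigmaY=1)
    w=int(.003/(r[1]-r[0]));t=2*g-np.roll(g,w,1)-np.roll(g,-w,1)
    pr=.054+(guess[0]-c[0])*np.cos(a)+(guess[1]-c[1])*np.sin(a)
    t[abs(r[None]-pr[:,None])>.003]=-99;k=t.argmax(1);ok=t.max(1)>4
    return ok.sum(),circ(np.c_[c[0]+r[k]*np.cos(a),c[1]+r[k]*np.sin(a)][ok])
def lidfit(s,c,z=.054):
    a,r,I=polar(s,c,z,.060,.075,300);g=cv2.GaussianBlur(I[...,2],(0,0),3,sigmaY=.1);k=np.diff(g,axis=1).argmin(1);
    return circ(np.c_[c[0]+r[k]*np.cos(a),c[1]+r[k]*np.sin(a)])
E
python3 - <<'E'
from rim import *
s=dict(np.load("w2.npz"));c=(.5773,-.0042);g=(.5807,-.0065)
for _ in range(3):
    n,q=rimfit(s,c,g);g=q[0];print(n,q)
print("lid",lidfit(s,c))
E
```

```text
120 (array([ 0.58040365, -0.00612273]), np.float64(0.05366931299994148), 104)
120 (array([ 0.58040365, -0.00612273]), np.float64(0.05366931299994148), 104)
120 (array([ 0.58040365, -0.00612273]), np.float64(0.05366931299994148), 104)
lid (array([ 0.57733296, -0.00387435]), np.float64(0.06792317160358376), 92)
```

```bash
M="python3 -m handwheel"
$M '[[[-0.038,-0.065,0.1],[0,0,-0.018]],[[-0.038,-0.065,0.2],[0,0,-0.036]],[[-0.038,-0.065,0.3],[0,0,-0.054]],[[-0.038,-0.065,0.4],[0,0,-0.072]],[[-0.038,-0.065,0.5],[0,0,-0.089]]]'
$M '[[[0,0,0.05],[0,0,-0.018]],[[0,0,0.1],[0,0,-0.036]],[[0,0,0.15],[0,0,-0.054]],[[0,0,0.2],[0,0,-0.072]],[[0,0,0.2],[0,0,-0.089]]]'
$M '[[[0,0,0],[0,0,0]],[[0,0,0],[0,0,0]],[[0,0,0],[0,0,0]]]'
python3 - <<'E'
from plant import *
from h import *
o=get_obs();p=o["tool_pos"];print(p,o["orientation"],o["joint_pos"].round(1))
y=np.radians(o["orientation"][2]);X=np.array([np.cos(y),np.sin(y)]);Y=np.array([np.sin(y),-np.cos(y)])
d=np.array([.5348,.0247])-p[:2];print("to post in tool x,y:",d@X,d@Y)
for n in("wrist","scene","side"):
    s=snapshot(n);f=n=="wrist";P=cloud(s,f);z=P[...,2];q=(P[...,:2]-p[:2]);u=q@X;v=q@Y
    m=(s["z_map"]>0)&(abs(u)<.08)&(abs(v)<.03)&(z>p[2]+.01)&(z<p[2]+.075)
    for sg in(-1,1):
        k=m&(u*sg>0)
        if k.sum()>5:print(n,k.sum(),"u",np.percentile(u[k],[2,50,98]).round(4),"v",np.percentile(v[k],[2,50,98]).round(4),"z-tool",np.percentile(z[k],[1,5]).round(4)-p[2])
np.savez("w3.npz",**snapshot("wrist"))
E
```

```text
clock: 13.67
tool_pos: [0.5343, 0.0265, 0.1654]
orientation: [180.0, 0.0, -65.5]
force: [-0.3, -0.1, -0.1]
opening: 0.0879
clock: 14.08
tool_pos: [0.5331, 0.0262, 0.1242]
orientation: [179.8, 0.2, -33.5]
force: [-0.3, -0.7, -1.0]
opening: 0.0874
clock: 14.33
tool_pos: [0.5347, 0.0259, 0.1268]
orientation: [-180.0, -0.0, -34.1]
force: [-0.1, 0.0, 0.0]
opening: 0.0879
[0.53473228 0.02593347 0.12680233] [-1.79989761e+02 -1.05077565e-02 -3.40519177e+01] [ 23.8  11.4 -23.4   0.  -55.2 122.2]
to post in tool x,y: 0.0007467828359505483 0.0009840458162099718
wrist 1910 u [-0.0609 -0.0479 -0.0438] v [-0.0113 -0.0094  0.0099] z-tool [0.01969767 0.02309767]
wrist 1900 u [0.0433 0.0475 0.0604] v [-0.0113 -0.0093  0.0098] z-tool [0.01999767 0.02349767]
scene 138 u [-0.0622 -0.0448 -0.0411] v [-0.0101  0.0061  0.0111] z-tool [0.01899767 0.02149767]
scene 163 u [0.0508 0.0609 0.0674] v [-0.0111  0.0026  0.0113] z-tool [0.02139767 0.02359767]
side 171 u [-0.0594 -0.0471 -0.0423] v [-0.0077  0.0106  0.0135] z-tool [0.02029767 0.02419767]
side 109 u [0.0453 0.0553 0.0623] v [-0.0076  0.0112  0.0132] z-tool [0.02169767 0.02529767]
```

```bash
M="python3 -m handwheel"
$M '[[[0.004,0.005,0.1],[0,0,0]],[[0.004,0.005,0.2],[0,0,0]],[[0.004,0.005,0.3],[0,0,0]],[[0.004,0.005,0.38],[0,0,0]],[[0.004,0.005,0.41],[0,0,0]]]'
$M '[[[0,0,0.01],[0,0,0]],[[0,0,0.02],[0,0,0]],[[0,0,0.022],[0,0,0]],[[0,0,0.022],[0,0,0]]]' 1
$M '[[[0,0,0],[0,0,0]],[[0,0,0],[0,0,0]],[[0,0,0],[0,0,0]],[[0,0,0],[0,0,0]],[[0,0,0],[0,0,0]]]'
$M '[[[0,0,0],[0,0,0]],[[0,0,0],[0,0,0]],[[0,0,0],[0,0,0]],[[0,0,0],[0,0,0]]]'
python3 - <<'E'
from plant import *
from rim import *
print(get_obs()["opening"])
s=snapshot("wrist");np.savez("w4.npz",**s);c=(.5773,-.0042)
print("rim",rimfit(s,c,(.5804,-.0061)),"lid",lidfit(s,c))
cv2.imwrite("pics/w4.png",s["color"][:,:,::-1])
E
```

```text
clock: 14.95
tool_pos: [0.5333, 0.0234, 0.0426]
orientation: [179.9, 0.1, -34.0]
force: [0.1, 0.2, -1.0]
opening: 0.0876
clock: 15.28
tool_pos: [0.5353, 0.0241, 0.0411]
orientation: [-179.9, -0.1, -33.9]
force: [-0.7, -0.0, 0.7]
opening: 0.0666
clock: 15.7
tool_pos: [0.5347, 0.0239, 0.0404]
orientation: [-180.0, -0.0, -33.9]
force: [-0.0, 0.9, -0.1]
opening: 0.033
clock: 16.03
tool_pos: [0.5346, 0.0239, 0.0402]
orientation: [180.0, 0.0, -33.9]
force: [0.2, 0.4, 0.4]
opening: 0.016
0.016030721451067025
rim (np.int64(85), (array([ 0.58035605, -0.00519109]), np.float64(0.053779729721405024), 65)) lid (array([ 0.5777174 , -0.00389626]), np.float64(0.06750877148053794), 67)
```

```bash
M="python3 -m handwheel"
$M '[[[0.002,0,-0.01],[0,-0.0028,0]],[[0.004,0,-0.019],[0,-0.0056,0]],[[0.007,0,-0.029],[0,-0.0083,0]],[[0.009,0,-0.038],[0,-0.0111,0]],[[0.011,0,-0.048],[0,-0.0139,0]]]'
python3 - <<'E'
from plant import *
from h import *
o=get_obs();print(o["tool_pos"],o["orientation"],o["force"],o["moment"],o["opening"])
E
$M '[[[0.002,0,-0.01],[0,-0.0028,0]],[[0.004,0,-0.019],[0,-0.0056,0]],[[0.007,0,-0.029],[0,-0.0083,0]],[[0.009,0,-0.038],[0,-0.0111,0]],[[0.011,0,-0.048],[0,-0.0139,0]]]'
$M '[[[0,0,0],[0,0,0]],[[0,0,0],[0,0,0]],[[0,0,0],[0,0,0]]]'
cat > lidpose.py <<'E'
from h import *
def lidplane(verbose=1):
    from plant import snapshot
    out=[]
    for n in("side","scene"):
        s=snapshot(n);np.savez(n+"L.npz",**s);P=cloud(s);H=hsv(s);h,S,V=[H[...,i].astype(int) for i in range(3)];z=P[...,2]
        m=(np.hypot(P[...,0]-.58,P[...,1]+.006)<.075)&(h>85)&(h<102)&(S>15)&(V>190)&(z>.045)&(z<.13)
        p=P[m]
        for _ in range(6):
            A=np.c_[p[:,:2]-[.58,-.006],np.ones(len(p))];q=np.linalg.lstsq(A,p[:,2],rcond=None)[0];e=abs(A@q-p[:,2]);p=p[e<max(2.5*np.median(e),.001)]
        print(n,len(p),"tilt deg",np.degrees(np.arctan(np.hypot(*q[:2]))).round(2),"dir",np.degrees(np.arctan2(q[1],q[0])).round(),"ztop at centre",q[2].round(4))
E
python3 -c "from lidpose import *;lidplane()"
```

```text
clock: 16.5
tool_pos: [0.5363, 0.0227, 0.0498]
orientation: [180.0, 5.1, -33.9]
force: [0.6, 0.2, -1.4]
opening: 0.016
[0.5363319  0.02274764 0.04983868] [179.99591668   5.07061335 -33.9121308 ] [ 0.6160519   0.17062307 -1.38364119] [-0.27023059 -0.32490581 -0.033116  ] 0.015956162902216166
clock: 16.92
tool_pos: [0.5388, 0.0209, 0.0591]
orientation: [180.0, 10.1, -33.9]
force: [-0.7, -0.2, -1.5]
opening: 0.0161
clock: 17.17
tool_pos: [0.5386, 0.0209, 0.0589]
orientation: [180.0, 10.0, -33.9]
force: [-0.5, -0.3, -0.5]
opening: 0.0157
side 1119 tilt deg 9.82 dir 147.0 ztop at centre 0.0643
scene 955 tilt deg 9.78 dir 146.0 ztop at centre 0.0629
```

```bash
M="python3 -m handwheel"
$M '[[[-0.002,0,-0.008],[0,0.0056,0]],[[-0.005,0,-0.015],[0,0.0111,0]],[[-0.007,0,-0.023],[0,0.0167,0]],[[-0.01,0,-0.031],[0,0.0222,0]],[[-0.012,0,-0.0385],[0,0.0278,0]]]'
$M '[[[0,0,0],[0,0,0]],[[0,0,0],[0,0,0]],[[0,0,0],[0,0,0]],[[0,0,0],[0,0,0]],[[0,0,0],[0,0,0]]]'
$M '[[[0,0,0],[0,0,0]],[[0,0,0],[0,0,0]],[[0,0,0],[0,0,0]],[[0,0,0],[0,0,0]],[[0,0,0],[0,0,0]]]'
python3 - <<'E'
from lidpose import *;lidplane()
from rim import *
from plant import *
s=snapshot("wrist");np.savez("w5.npz",**s);c=(.5805,-.006);zl=.081
print("lid",lidfit(s,c,zl));g=(.5804,-.006)
print("rim",rimfit(s,c,g))
E
```

```text
clock: 17.68
tool_pos: [0.5381, 0.0218, 0.0675]
orientation: [-180.0, -0.1, -33.9]
force: [-0.9, -0.0, -0.9]
opening: 0.0155
clock: 18.1
tool_pos: [0.5384, 0.0214, 0.0671]
orientation: [180.0, 0.0, -33.9]
force: [0.2, -0.4, -0.5]
opening: 0.0158
clock: 18.52
tool_pos: [0.5381, 0.0215, 0.0672]
orientation: [180.0, 0.0, -33.9]
force: [0.7, -0.2, -1.1]
opening: 0.0155
side 1229 tilt deg 0.17 dir -92.0 ztop at centre 0.0811
scene 919 tilt deg 0.04 dir 35.0 ztop at centre 0.0796
lid (array([ 0.58108232, -0.00635765]), np.float64(0.0675855279829446), 59)
rim (np.int64(89), (array([ 0.580381  , -0.00518142]), np.float64(0.05375831258330512), 59))
```

```bash
M="python3 -m handwheel"
$M '[[[-0.0035,0,0],[0,0,0]],[[-0.0035,0,0],[0,0,0]],[[-0.0035,0,0],[0,0,0]],[[-0.0035,0,0],[0,0,0]],[[-0.0035,0,0],[0,0,0]]]'
$M '[[[0,0,0.02],[0,0,0]],[[0,0,0.04],[0,0,0]],[[0,0,0.06],[0,0,0]],[[0,0,0.08],[0,0,0]],[[0,0,0.1],[0,0,0]]]'
$M '[[[0,0,0.008],[0,0,0]],[[0,0,0.015],[0,0,0]],[[0,0,0.022],[0,0,0]],[[0,0,0.028],[0,0,0]],[[0,0,0.028],[0,0,0]]]'
$M '[[[0,0,0.003],[0,0,0]],[[0,0,0.006],[0,0,0]],[[0,0,0.009],[0,0,0]],[[0,0,0.009],[0,0,0]]]'
python3 - <<'E'
from lidpose import *;lidplane()
from rim import *
from plant import *
print(get_obs()["force"])
s=snapshot("wrist");np.savez("w6.npz",**s);c=(.5805,-.006)
print("lid",lidfit(s,c));print("rim",rimfit(s,c,(.5804,-.006)))
E
```

```text
clock: 19.08
tool_pos: [0.5376, 0.022, 0.0673]
orientation: [-180.0, -0.0, -33.9]
force: [-0.6, 0.6, -0.8]
opening: 0.0163
clock: 19.5
tool_pos: [0.5374, 0.0219, 0.0466]
orientation: [180.0, 0.0, -33.9]
force: [-0.1, 0.6, -1.1]
opening: 0.0157
clock: 19.92
tool_pos: [0.5375, 0.0219, 0.0415]
orientation: [180.0, 0.0, -33.9]
force: [0.4, 0.1, -1.2]
opening: 0.0158
clock: 20.25
tool_pos: [0.5376, 0.022, 0.0402]
orientation: [-180.0, -0.0, -33.9]
force: [-1.4, 0.6, 3.8]
opening: 0.0158
side 1133 tilt deg 0.41 dir -76.0 ztop at centre 0.0541
scene 890 tilt deg 0.12 dir 89.0 ztop at centre 0.0528
[-2.35180824  0.23384847  4.28018957]
lid (array([ 0.58057925, -0.00601827]), np.float64(0.0676679543845802), 55)
rim (np.int64(89), (array([ 0.57945492, -0.00592757]), np.float64(0.0545783831878075), 74))
```

```bash
M="python3 -m handwheel"
$M '[[[0,0,0],[0,0,0]],[[0,0,0],[0,0,0]],[[0,0,0],[0,0,0]],[[0,0,0],[0,0,0]],[[0,0,0],[0,0,0]]]' -1
$M '[[[0,0,0],[0,0,0]],[[0,0,0],[0,0,0]],[[0,0,0],[0,0,0]],[[0,0,-0.03],[0,0,0]],[[0,0,-0.1],[0,0,0]]]'
$M '[[[0,0,-0.2],[0,0,0]],[[0,0,-0.4],[0,0,0]],[[0,0,-0.5],[0,0,0.018]],[[0,0,-0.6],[0,0,0.036]],[[0,0,-0.7],[0,0,0.054]]]'
$M '[[[0,0,-0.1],[0,0,0.018]],[[0,0,-0.2],[0,0,0.036]],[[0,0,-0.3],[0,0,0.054]],[[0,0,-0.33],[0,0,0.072]],[[0,0,-0.33],[0,0,0.09]]]'
$M '[[[0.04,0.07,0],[0,0,0.018]],[[0.04,0.07,0],[0,0,0.034]],[[0.04,0.07,0],[0,0,0.034]],[[0.04,0.07,0],[0,0,0.034]]]'
python3 - <<'E'
from plant import *
from mw import *
from rim import *
o=get_obs();print(o["tool_pos"],o["orientation"])
s=snapshot("wrist");np.savez("w7.npz",**s);c=(.5805,-.006)
print("lid",lidfit(s,c));print("rim",rimfit(s,c,(.5804,-.006)));meas(s)
E
```

```text
clock: 20.82
tool_pos: [0.5375, 0.0219, 0.0397]
orientation: [180.0, 0.0, -33.9]
force: [0.6, -0.2, 0.4]
opening: 0.0437
clock: 21.23
tool_pos: [0.5363, 0.0215, 0.0588]
orientation: [179.9, 0.1, -33.9]
force: [-0.2, -0.1, 1.3]
opening: 0.0767
clock: 21.65
tool_pos: [0.5375, 0.022, 0.2019]
orientation: [-179.9, -0.0, -53.7]
force: [0.7, 0.8, 0.1]
opening: 0.0875
clock: 22.07
tool_pos: [0.5385, 0.0221, 0.2688]
orientation: [-179.8, 0.0, -86.1]
force: [0.3, 1.5, -0.5]
opening: 0.0875
clock: 22.4
tool_pos: [0.5242, 0.0129, 0.2664]
orientation: [-180.0, 0.0, -97.8]
force: [-0.5, -0.6, 0.5]
opening: 0.0872
[0.52417853 0.01288626 0.26635484] [-1.79962700e+02  1.73936651e-02 -9.78100984e+01]
lid (array([ 0.58100848, -0.00628794]), np.float64(0.06797273441251078), 113)
rim (np.int64(120), (array([ 0.58059426, -0.00637278]), np.float64(0.05367969169880873), 113))
lid r.068 (array([ 0.58090812, -0.00638628]), np.float64(0.0675707090778789), 43)
holder 66 0.017766088342618086
holder r.074 (array([ 0.58039821, -0.00597236]), np.float64(0.07284613348132551), 12) 12
post top 1 [0.6051 0.0014 0.4431] (array([605.1,   1.4]), array([0., 0.]), 0.0)
brass 1098 bar 249 [0.5031 0.3287 0.0583] (array([502.6, 329.9]), array([15.3, 53.1]), 81.4)
foot r.032 ztop 0.023179567151494385 (array([0.49364604, 0.3313504 ]), np.float64(0.04363611428856296), 18)
```

```bash
M="python3 -m handwheel"
$M '[[[-0.15,0.03,0],[0,0,0]],[[-0.3,0.06,0],[0,0,0]],[[-0.46,0.094,0],[0,0,0]],[[-0.62,0.126,0],[0,0,0]],[[-0.78,0.159,0],[0,0,0]]]'
$M '[[[-0.2,0.04,0.1],[0,0,0]],[[-0.4,0.08,0.2],[0,0,0]],[[-0.6,0.122,0.3],[0,0,0]],[[-0.73,0.149,0.4],[0,0,0]],[[-0.78,0.159,0.5],[0,0,0]]]'
$M '[[[0,0,0.1],[0,0,0]],[[0,0,0.18],[0,0,0]],[[0,0,0.2],[0,0,0]],[[0,0,0.2],[0,0,0]]]'
python3 - <<'E'
from plant import *
o=get_obs();print(o["tool_pos"],o["orientation"])
E
```

```text
clock: 22.87
tool_pos: [0.5142, 0.1735, 0.266]
orientation: [-180.0, 0.0, -97.8]
force: [1.1, -0.9, -0.1]
opening: 0.0877
clock: 23.28
tool_pos: [0.5043, 0.335, 0.1644]
orientation: [-180.0, 0.0, -97.7]
force: [0.8, 0.3, -0.3]
opening: 0.0876
clock: 23.62
tool_pos: [0.5041, 0.3303, 0.1244]
orientation: [179.9, -0.2, -97.9]
force: [-0.1, 0.1, 0.2]
opening: 0.0882
[0.50408427 0.33030286 0.12441136] [ 1.79909501e+02 -1.53869476e-01 -9.78734892e+01]
```

```bash
M="python3 -m handwheel"
$M '[[[0,0,0.12],[0,0,0]],[[0,0,0.26],[0,0,0]],[[0,0,0.4],[0,0,0]],[[0,0,0.52],[0,0,0]],[[0,0,0.57],[0,0,0]]]'
$M '[[[0,0,0],[0,0,0]],[[0,0,0],[0,0,0]],[[0,0,0],[0,0,0]],[[0,0,0],[0,0,0]],[[0,0,0],[0,0,0]]]' 1
$M '[[[0,0,0],[0,0,0]],[[0,0,0],[0,0,0]],[[0,0,0],[0,0,0]],[[0,0,0],[0,0,0]],[[0,0,0],[0,0,0]]]'
$M '[[[0,0,0],[0,0,0]],[[0,0,0],[0,0,0]],[[0,0,0],[0,0,0]],[[0,0,0],[0,0,0]],[[0,0,0],[0,0,0]]]'
$M '[[[0,0,-0.03],[0,0,0]],[[0,0,-0.12],[0,0,0]],[[0,0,-0.24],[0,0,0]],[[0,0,-0.36],[0,0,0]],[[0,0,-0.5],[0,0,0]]]'
$M '[[[0,0,-0.15],[0,0,0]],[[0,0,-0.3],[0,0,0]],[[0,0,-0.4],[0,0,0]],[[0,0,-0.42],[0,0,0]],[[0,0,-0.42],[0,0,0]]]'
```

```text
clock: 24.03
tool_pos: [0.5042, 0.3299, 0.0101]
orientation: [179.9, -0.1, -98.0]
force: [-0.7, -0.3, 0.8]
opening: 0.088
clock: 24.45
tool_pos: [0.5053, 0.3315, 0.0135]
orientation: [-179.9, 0.1, -98.0]
force: [-0.9, -0.1, -0.7]
opening: 0.0602
clock: 24.87
tool_pos: [0.5046, 0.3307, 0.0118]
orientation: [180.0, -0.0, -98.0]
force: [0.4, 0.2, -0.5]
opening: 0.0264
clock: 25.28
tool_pos: [0.5046, 0.3307, 0.0118]
orientation: [180.0, -0.0, -98.0]
force: [0.0, 0.8, -0.8]
opening: 0.0138
clock: 25.7
tool_pos: [0.5036, 0.3299, 0.1119]
orientation: [179.9, -0.1, -98.0]
force: [1.6, 0.2, -4.0]
opening: 0.0137
clock: 26.12
tool_pos: [0.5048, 0.3312, 0.1973]
orientation: [-179.9, 0.1, -98.0]
force: [0.3, -0.4, -3.9]
opening: 0.0136
```

```bash
M="python3 -m handwheel"
$M '[[[0.12,-0.05,0],[0,0,0]],[[0.26,-0.1,0],[0,0,0]],[[0.42,-0.16,0],[0,0,0]],[[0.6,-0.23,0],[0,0,0]],[[0.8035,-0.31,0],[0,0,0]]]'
$M '[[[0.2,-0.08,0],[0,0,0]],[[0.4,-0.16,0],[0,0,0]],[[0.6,-0.23,0],[0,0,0]],[[0.74,-0.285,0],[0,0,0]],[[0.8035,-0.31,0],[0,0,0]]]'
$M '[[[0,0,0],[0,0,0]],[[0,0,0],[0,0,0]]]'
$M '[[[0,0,0.06],[0,0,0]],[[0,0,0.16],[0,0,0]],[[0,0,0.28],[0,0,0]],[[0,0,0.4],[0,0,0]],[[0,0,0.5],[0,0,0]]]'
$M '[[[0,0,0.03],[0,0,0]],[[0,0,0.05],[0,0,0]],[[0,0,0.05],[0,0,0]],[[0,0,0.05],[0,0,0]]]'
python3 - <<'E'
from plant import *
from mw import *
o=get_obs();print(o["tool_pos"],o["orientation"],o["force"])
s=snapshot("wrist");np.savez("w8.npz",**s);meas(s)
for n in("side","scene"):
    s=snapshot(n);P=cloud(s);H=hsv(s);h,S,V=[H[...,i].astype(int) for i in range(3)];z=P[...,2]
    br=(np.hypot(P[...,0]-.58,P[...,1]+.006)<.05)&(h>8)&(h<28)&(S>70)&(z>.058)
    zf=np.percentile(z[br],2);q=br&(z<zf+.018);print(n,"bottom",zf,circ(P[q][:,:2]))
E
```

```text
clock: 26.53
tool_pos: [0.5418, 0.1635, 0.1934]
orientation: [179.8, -0.1, -97.9]
force: [0.9, 0.3, -3.1]
opening: 0.0133
clock: 26.95
tool_pos: [0.581, -0.0068, 0.1933]
orientation: [179.8, -0.1, -98.2]
force: [0.3, 0.6, -2.8]
opening: 0.0138
clock: 27.12
tool_pos: [0.5811, -0.0037, 0.1937]
orientation: [179.8, -0.1, -98.1]
force: [-0.2, 1.1, -3.5]
opening: 0.0137
clock: 27.53
tool_pos: [0.5808, -0.0015, 0.0934]
orientation: [179.9, -0.0, -97.9]
force: [0.6, -0.8, -2.9]
opening: 0.0138
clock: 27.87
tool_pos: [0.5829, -0.0022, 0.0867]
orientation: [-179.9, 0.0, -97.9]
force: [0.2, -0.4, -2.6]
opening: 0.0138
[ 0.58285834 -0.00217886  0.08669174] [-1.79936386e+02  1.46880696e-02 -9.79446687e+01] [ 0.17454916 -0.43885105 -2.58816048]
lid r.068 (array([ 0.58212501, -0.00662662]), np.float64(0.06721629065999801), 30)
holder 1110 0.018637036609679386
holder r.074 (array([ 0.5816342 , -0.00638214]), np.float64(0.07255255051225849), 21) 21
post top 6 [ 0.6636 -0.0138  0.2635] (array([663.6, -13.8]), array([0., 0.]), 0.0)
brass 3111 bar 211 [ 0.6055 -0.0053  0.1201] (array([599.7,  -4.4]), array([45.2, 15.5]), 85.7)
foot r.032 ztop 0.08957092522734475 (array([ 0.57929228, -0.00175755]), np.float64(0.03267260558266487), 18)
side bottom 0.08992486609208372 (array([ 0.58048347, -0.0050143 ]), np.float64(0.029541594177347457), 87)
scene bottom 0.08317946596340013 (array([ 0.58222315, -0.00431939]), np.float64(0.029192911777186033), 144)
```

```bash
M="python3 -m handwheel"
$M '[[[0.0125,0,0.03],[0,0,0]],[[0.0125,0,0.06],[0,0,0]],[[0.0125,0,0.085],[0,0,0]],[[0.0125,0,0.105],[0,0,0]],[[0.0125,0,0.11],[0,0,0]]]'
$M '[[[0,0,0.004],[0,0,0]],[[0,0,0.008],[0,0,0]],[[0,0,0.011],[0,0,0]],[[0,0,0.011],[0,0,0]],[[0,0,0.011],[0,0,0]]]'
```

```text
clock: 28.43
tool_pos: [0.5812, -0.0055, 0.0627]
orientation: [179.9, -0.0, -98.0]
force: [0.3, 0.0, -3.1]
opening: 0.0139
clock: 28.85
tool_pos: [0.5819, -0.0052, 0.0618]
orientation: [-180.0, 0.0, -98.0]
force: [0.4, -0.4, -3.0]
opening: 0.0137
```

```bash
M="python3 -m handwheel"
$M '[[[0,0,0.003],[0,0,0]],[[0,0,0.006],[0,0,0]],[[0,0,0.008],[0,0,0]],[[0,0,0.008],[0,0,0]]]'
$M '[[[0,0,0.002],[0,0,0]],[[0,0,0.003],[0,0,0]],[[0,0,0.003],[0,0,0]]]'
```

```text
clock: 29.18
tool_pos: [0.5818, -0.0053, 0.0599]
orientation: [180.0, -0.0, -98.0]
force: [-0.8, 0.1, -2.9]
opening: 0.0136
clock: 29.43
tool_pos: [0.5819, -0.0052, 0.0598]
orientation: [-180.0, 0.0, -98.0]
force: [-1.3, 0.4, 1.3]
opening: 0.0138
```

Contact made (the force went from -2.9 to +1.3 N), so I'll release, rise and check.

```bash
M="python3 -m handwheel"
$M '[[[0,0,0],[0,0,0]],[[0,0,0],[0,0,0]],[[0,0,0],[0,0,0]],[[0,0,0],[0,0,0]],[[0,0,0],[0,0,0]]]' -1
$M '[[[0,0,0],[0,0,0]],[[0,0,0],[0,0,0]],[[0,0,0],[0,0,0]],[[0,0,-0.05],[0,0,0]],[[0,0,-0.15],[0,0,0]]]'
$M '[[[0,0,-0.2],[0,0,0]],[[0,0,-0.4],[0,0,0]],[[0,0,-0.6],[0,0,0]],[[0,0,-0.8],[0,0,0]],[[0,0,-0.9],[0,0,0]]]'
$M '[[[0,0.2,0],[0,0,0]],[[0,0.3,0],[0,0,0]],[[0,0.3,0],[0,0,0]],[[0,0.3,0],[0,0,0]]]'
python3 - <<'E'
from plant import *
from mw import *
from rim import *
from lidpose import *
s=snapshot("wrist");np.savez("w9.npz",**s);c=(.5805,-.006)
print("lid",lidfit(s,c));print("rim",rimfit(s,c,(.5804,-.006)));meas(s);lidplane()
b=snapshot("side")["color"][130:280,180:380,::-1]
cv2.imwrite("pics/end.png",np.hstack([cv2.resize(s["color"][:,:,::-1],(400,300)),cv2.resize(b,(400,300))]))
print(get_obs()["tool_pos"])
for n in("side","scene"):
    for t in ("0","L"):
        P=cloud(dict(np.load(n+t+".npz")));z=P[...,2]
        print(n,t,[circ(P[(np.hypot(P[...,0]-c0[0],P[...,1]-c0[1])<R)&(z>zz[0])&(z<zz[1])][:,:2])[0].round(4).tolist() for c0,zz,R in(((.59,.156),(.02,.1),.05),((.737,-.022),(.02,.155),.05),((.593,-.168),(.051,.06),.05))])
E
```

```text
clock: 29.85
tool_pos: [0.582, -0.0052, 0.0595]
orientation: [-180.0, 0.0, -98.0]
force: [-0.0, -0.5, 0.1]
opening: 0.0414
clock: 30.27
tool_pos: [0.5801, -0.0056, 0.088]
orientation: [179.7, -0.1, -98.0]
force: [-0.2, -0.4, 0.0]
opening: 0.0748
clock: 30.68
tool_pos: [0.5834, -0.0055, 0.2763]
orientation: [-179.6, 0.1, -98.0]
force: [1.5, -0.3, 1.1]
opening: 0.0875
clock: 31.02
tool_pos: [0.5219, 0.0032, 0.2711]
orientation: [-179.9, 0.1, -97.9]
force: [0.9, 0.7, 0.7]
opening: 0.0874
lid (array([ 0.58119265, -0.00648177]), np.float64(0.06798276276019319), 111)
rim (np.int64(120), (array([ 0.58076535, -0.0065265 ]), np.float64(0.05363741014497313), 113))
lid r.068 (array([ 0.58071501, -0.00672185]), np.float64(0.06754200370269543), 38)
holder 34 0.017306054986945235
post top 5 [ 0.6024 -0.0086  0.448 ] (array([602.4,  -8.6]), array([0., 0.]), 0.0)
brass 1866 bar 536 [ 0.5795 -0.0053  0.1069] (array([579.3,  -5.3]), array([12.7, 51. ]), 82.1)
foot r.032 ztop 0.07101149059149323 (array([ 0.57920485, -0.00517875]), np.float64(0.030806742853216353), 26)
side 913 tilt deg 0.03 dir -27.0 ztop at centre 0.0541
scene 574 tilt deg 0.25 dir 89.0 ztop at centre 0.0528
[0.52293394 0.00305473 0.26935566]
side 0 [[0.5898, 0.1558], [0.7374, -0.0227], [0.5939, -0.1696]]
side L [[0.5899, 0.1556], [0.7376, -0.0226], [0.5938, -0.1696]]
scene 0 [[0.5908, 0.1559], [0.738, -0.0217], [0.5949, -0.1685]]
scene L [[0.5907, 0.156], [0.7379, -0.0214], [0.5952, -0.1687]]
```

View pics/end.png

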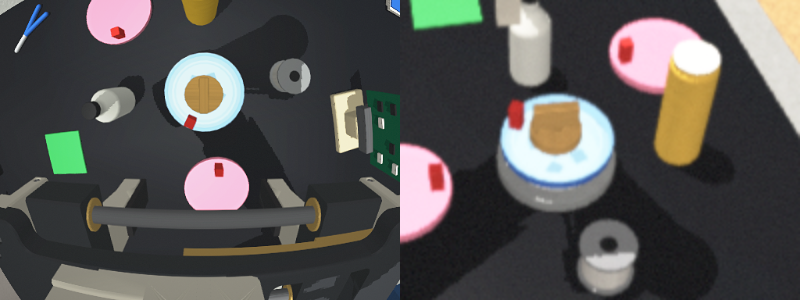

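The weight stands on the lid, about 2 mm from its centre, at (203,95) in the left panel. The lid is level and about 0.5 mm off the dish axis, and the gripper is clear. Handing in.

```bash
python3 -c "from plant import *;print(close_job())"
```

```text
the job is handed in; nothing more can be done
None
```

I carried out every step and handed the job in at about 31 s. No verdict is reported, so what follows rests on my own measurements.

**What was done:**
- The weight was stood on the pad and released.
- The post edge was raised to a 9.8° tilt with the far edge still down.
- The whole lid was held level about 27 mm up for over a second.
- The lid was set down centred, and the weight was put back on it.

**Last checks:**

| Check | Result |
|---|---|
| Lid centre to dish axis | about 0.5 mm (limit 4 mm) |
| Lid tilt | 0.03° (side camera) and 0.25° (scene camera) |
| Lid upper face height | 52.8–54.1 mm, against 54 mm when fully seated |
| Weight to lid centre | about 2 mm (limit 10 mm) |
| Bottle, can and spool | moved no more than 0.3 mm |
| Board holder | not re-measured; the last picture shows nothing unusual |
| Gripper | open and well clear |

**What failed or disagreed:**
- The first grasp of the weight closed on air. The cameras showed the fingertips about 19 mm above the reported tool position instead of 14 mm below it. I corrected for that 32–33 mm offset, and nothing was disturbed.
- With the gripper close by, the dish-rim fits differed by about 1 mm from the overhead ones, so I relied on the overhead fits.

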